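# Gauge a laser snout sleeve on the leaning stepped pin and sort it

## Robot

A 6-joint arm with a two-finger parallel gripper is mounted at the origin on the work surface. World frame = base frame: x ahead of the robot, y to its left, z up, the work surface at z = 0. Lengths are in m, angles in rad, forces in N, time in s.
With the tool pointing down it reaches from about 0.4 to 0.925 m from the base axis. Payload 3.4 kg.
Tool frame: the origin (TCP) lies on the centre line of the jaws, within the pads' length; the fingertips stand 25 mm ahead of it and the grasp point (between the pads) lies 6 mm ahead of it; x points along the fingers, z is the direction in which the jaws open and shut, and the axes are right-handed (so a half turn about x gives the same grasp; the last joint's range is limited). The gripper opens to 85 mm and grips with 20 to 120 N. Pads are 22 mm wide; open, the fingers measure 114 mm over their backs; the gripper's body (76 mm by 85 mm) begins 54 mm behind the grasp point. The pads swing forward as they close: fully open they stand 13 mm farther back than shut.
Start: joints at [-1.29, 0.307, 1.506, -0, 1.328, -0.073], TCP at [0.199, -0.539, 0.256] pointing down, gripper open.
Joint ranges: [-3.12, 3.12], [-1.05, 2.28], [0.14, 2.33], [-1.42, 4.57], [0.1, 2.73], [-2.68, 2.68]. Speed limits (rad/s): [2.57, 2.57, 3.14, 3.14, 3.14, 3.14].

## Interface

Orientations are given as a 3x3 rotation matrix whose columns are the frame's x, y, z axes.
In Python, from plant import telemetry, viewer, env gives the robot as it stands. The module is installed in compiled form; this text tells all that it offers.
- The arm moves only by the tool servo_tool, never from a script. Its argument "steps" is a list of rows, each a list of 3 entries, a list of its own where there are three numbers: the shift along the tool's x, y, z in mm, then the turn, a rotation vector about the tool's x, y, z in rad, then the gripper command: -1 is fully open, 1 is shut, values between are in proportion. A call has 1 to 5 rows; each row is the pose to reach, as a shift and turn from the pose commanded when the call began, along the tool's axes at that moment; what a row does not reach only later rows make up. A row lasts 1/8 s, in which the tool goes at most 62.5 mm and 10.7 degrees, less where a joint would pass 70% of its speed; a pose out of reach is approached as far as the arm can. A call with a gripper value outside its range is refused whole. The fingers move at their own pace and stop on an object; the grip force is fixed at half the most. Time passes only in rows, so rows that repeat a pose let the fingers close. It gives the time, the measured TCP pose, the force and the opening at its end, in the units of the state.
- telemetry.read_state(): the state, without advancing time (a new reading comes with each control period).
- viewer.capture(name): name is "scene" or "top"; returns the picture (480x640x3 uint8, red, green, blue); there is no depth.
- viewer.get_calibration(name): a dict with "fx", "fy", "cx", "cy" (pixels), "k1" (the pictures are not rectified: a ray, as slopes to the right and down, at radius r is drawn at 1 + k1 r^2 times it, then the intrinsics apply), "xyz" and "rotation" of the camera in the world. Camera axes: x right, y down, z forward; pixel columns grow to the right and rows downward; lengths in m; the calibration is good to about 2 mm. A picture is of the moment at which its call begins. get_calibration takes no time and is no camera call.
- env.hand_in(): hands the job in, once; it reports no verdict.
Trained networks look in the newest picture that a camera, given by its name, has taken for a name from the list of things; names that differ only in an ending like _2 or _b are one class to them, and where a whole thing is asked for, a point or a joint stands for the part that bears it (a point fixed in the world has none). Each returns a list of dicts, best first, with "conf" (0 to 1); they miss things now and then, are a little off and sometimes report something else, mostly with a low value. They report only what shows in the picture. A call takes as long as a camera call. They do not tell look-alikes from the thing itself.
- viewer.masks_of(camera, label): "region" (480x640 bool, what is visible of it) and "centre" ([column, row] in pixels, amid what is visible of it).
The state is a dict: "time": time; "joint_positions": joint angles; "dq": joint speeds; "joint_torque": joint torques, N m; "ee_pos": TCP position; "tool_rot": TCP orientation; "force": force on the tool from outside, world axes, zero at the start; "wrist_torque": the same for the moment, N m; "opening": finger opening in m.
Only numpy, scipy, OpenCV 4.12 (cv2) and the standard library are available. Lean on these libraries where they do the work, as an engineer would, in place of code of your own. Each camera call takes 0.05 s, during which the arm holds its last target.

## Task

Take the sleeve that stands on the square plate and, without forcing it, slide it onto the leaning gauge pin as far as it will go. If it goes fully home against the shoulder, stand it upright, closed end up, in the rectangular tray; if it stops part-way at the step, stand it upright, closed end up, in the round dish. Leave the sleeve on the round plate where it is, and do not disturb the other things on the table.

Things in the scene. Friction and masses are not known exactly. Their poses are not given: they have to be found in the camera images.
- sleeve_1_center (a point): One of two outwardly alike aluminium sleeves, 44 mm across, 80 mm long, 0.13-0.23 kg, upright: closed on top, blind bore 74 mm deep open at the bottom. One bore is 30 mm, the other 24 mm, unseen and not told which. Either sleeve may be the one on the square plate. This point is the centre, on the axis, 40 mm from each end; z points to the closed end
- sleeve_2_center (a point): The other of two outwardly alike aluminium sleeves, 44 mm across, 80 mm long, 0.13-0.23 kg, upright: closed on top, blind bore 74 mm deep open at the bottom. One bore is 30 mm, the other 24 mm, unseen and not told which. Either sleeve may be the one on the square plate. This point is the centre, on the axis, 40 mm from each end; z points to the closed end
- gauge_pin: Fixed steel stepped gauge pin. Origin on its axis at the face of the 54 mm shoulder collar at its foot, about 53 mm above the table; z runs along the pin to its tip, leaning 30 degrees from vertical, roughly towards the robot. From the shoulder: 27 mm diameter up to 26 mm, a cone to 20 mm diameter at 30 mm, thin part to 54 mm, conical tip to 62 mm (10 mm diameter)
- pin_step (a point): The step of the gauge pin: on its axis, 28 mm from the shoulder. A sleeve is fully home when its mouth rests on the shoulder (sleeve centre 40 mm from the shoulder along the pin); a sleeve that is too tight stops with its mouth about here, on the cone (sleeve centre about 68 mm from the shoulder). The pin does not give
- gauge: The fixed stand that carries the gauge pin: base plate 130 x 90 x 12 mm, origin under its centre on the table; highest edge of its tilted plate about 70 mm, on the side away from the robot
- square_plate_top (a point): Centre of the top face of the fixed square aluminium plate, 90 x 90 x 8 mm, on which the sleeve to be checked stands at the start (within about 20 mm of its centre)
- round_plate_top (a point): Centre of the top face of the fixed round aluminium plate, 90 mm diameter, 8 mm thick, on which the other sleeve stands; that sleeve must stay there
- tray_in (a point): Centre of the inner floor of the fixed white plastic rectangular tray (for sleeves that fit): outside 116 x 94 mm (x, y), wall 4 mm, rim 22 mm above the table, inner floor 4 mm above the table
- dish_in (a point): Centre of the inner floor of the fixed white plastic round dish (for sleeves that are too tight): outside diameter 108 mm, wall 4 mm, rim 22 mm above the table, inner floor 5 mm above the table
- post: Bystander: steel optics post 60 mm high on a 38 mm round foot, standing; origin under its foot
- lens_mount: Bystander: small black lens mount, 52 mm high on a 36 x 40 mm base; origin under its base
- driver: Bystander: 160 mm screwdriver lying on the table between the robot and the gauge; its x axis runs along it
- meter_head: Bystander: black power-meter head, disc 64 mm across, 24 mm high; origin under its centre
- filter_case: Bystander: flat white filter case 60 x 90 x 24 mm; origin under its centre
- fork: Bystander: steel clamping fork 100 x 30 x 10 mm lying flat; origin under its middle
- beam_block: Bystander: black beam block 30 x 70 x 60 mm standing on the table; origin under its centre
Not all that is in view belongs to the job. What is shaped like the part that bears tray_in but orange is not meant. What is shaped like the part that bears sleeve_2_center but turquoise is not meant.

How it is judged:
By the outcome, as a careful person would: the job done as asked, in the order asked, and still so for the second after the job is handed in, with the robot touching nothing.
It also fails if it takes over 45 s, if anything falls off the work surface, if the arm or the gripper's body presses on something with over 40 N, if the wrist force passes 120 N, or if a joint passes its speed limit or range.

## Working session

There is one attempt and no reset: what is moved stays moved. The work goes in short steps, Python scripts to look and compute and a tool call to move; the robot and the scene stay as the last step left them, time stands still between calls to the robot, and variables do not carry over. Pictures are saved under pics/ and viewed, and the job is handed in when it is done.

Besides the shell and the picture viewer there is one more tool, called after ">>>" by a JSON object that holds its "op" and its "data". servo_tool: Moves the arm, as the interface text tells. Its arguments: {"type":"object","properties":{"steps":{"type":"array","items":{"type":"array"}}},"required":["steps"]}

```bash
mkdir -p pics; python3 - <<'E'
from plant import telemetry, viewer, env
import cv2
s=telemetry.read_state();print(s)
for n in("scene","top"):
    im=viewer.capture(n);cv2.imwrite(f"pics/{n}0.png",im[:,:,::-1]);print(n,viewer.get_calibration(n))
E
```

```text
{'time': 0.0, 'joint_positions': array([-1.29052929e+00,  3.07577239e-01,  1.50765948e+00, -5.84368416e-06,
        1.32840540e+00, -7.34897812e-02]), 'dq': array([ 0.0020246 , -0.00060107,  0.00034399,  0.00014343, -0.0004508 ,
       -0.00180722]), 'joint_torque': array([ 1.81672458e-03, -4.57541728e+01, -2.51916021e+01, -4.82343821e-04,
        1.36890169e-02,  1.24146677e-06]), 'ee_pos': array([ 0.19899684, -0.538784  ,  0.25538381]), 'tool_rot': array([[-5.72357601e-04,  9.38077435e-01,  3.46425171e-01],
       [ 1.96792519e-03,  3.46425613e-01, -9.38075382e-01],
       [-9.99997900e-01,  1.44824245e-04, -2.04434555e-03]]), 'force': array([-1.06023436, -0.11647078,  0.1521249 ]), 'wrist_torque': array([-0.03542477,  0.02003909,  0.00953736]), 'opening': 0.0854967128646058}
scene {'fx': 604.8687187327118, 'fy': 604.8687187327118, 'cx': 308.80120276937305, 'cy': 230.39424992286524, 'k1': -0.1398589575206569, 'xyz': array([1.08596481, 0.33204098, 1.1509502 ]), 'rotation': array([[-0.48410154,  0.74467451, -0.45946227],
       [ 0.87497231,  0.4069828 , -0.26227555],
       [-0.00831668, -0.52898476, -0.84859057]])}
top {'fx': 486.1239284251375, 'fy': 486.1239284251375, 'cx': 318.4633690406553, 'cy': 241.09789306197732, 'k1': 0.03813500632303358, 'xyz': array([ 0.41544817, -0.02169898,  1.00037903]), 'rotation': array([[-0.02920518, -0.9909102 ,  0.13131657],
       [-0.99934403,  0.03175984,  0.0174017 ],
       [-0.02141411, -0.13072221, -0.99118774]])}
```

View pics/scene0.png

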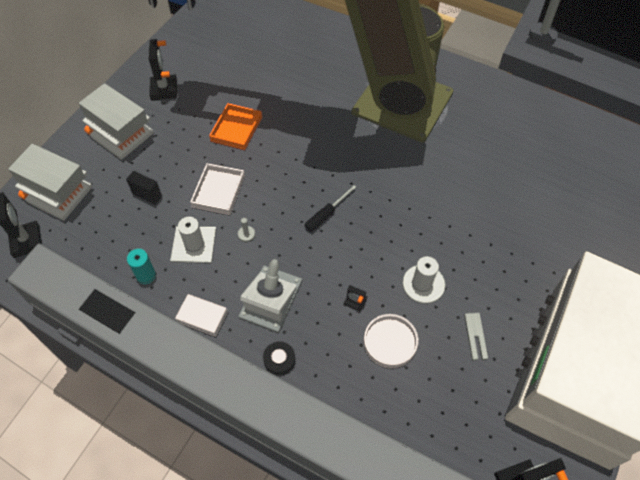

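View pics/top0.png

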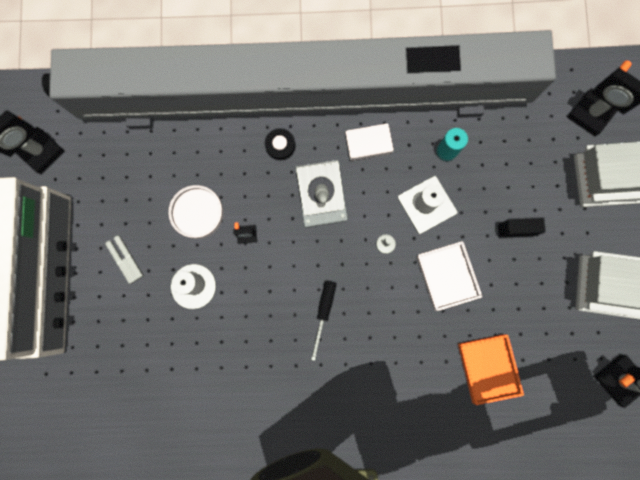

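Sleeve candidates: (190,233) scene / (430,198) top, on the square white plate, is the target. (427,275)/(187,285) is on the round plate and stays put. The turquoise one at (141,267)/(455,143) is a decoy. For the tray, the white one at (217,188)/(449,276) is meant, not the orange one. Next I'll measure and confirm with crops.

```bash
cat > h.py <<'E'
import numpy as np, cv2
from plant import telemetry, viewer, env
def cal(n):
    c=viewer.get_calibration(n); K=np.array([[c['fx'],0,c['cx']],[0,c['fy'],c['cy']],[0,0,1.]])
    return K,np.array([c['k1'],0,0,0,0.]),np.array(c['xyz']),np.array(c['rotation'])
def ray(n,px):
    K,D,o,R=cal(n)
    u=cv2.undistortPoints(np.array([[px]],float),K,D)[0,0]
    d=R@np.array([u[0],u[1],1.]);return o,d/np.linalg.norm(d)
def onz(n,px,z):
    o,d=ray(n,px);return o+d*(z-o[2])/d[2]
def proj(n,P):
    K,D,o,R=cal(n);P=np.atleast_2d(P)
    rv=cv2.Rodrigues(R.T)[0];return cv2.projectPoints(P.astype(float),rv,-R.T@o,K,D)[0][:,0]
def tri(p1,p2):
    o1,d1=ray("scene",p1);o2,d2=ray("top",p2)
    A=np.stack([d1,-d2],1);t=np.linalg.lstsq(A,o2-o1,rcond=None)[0]
    a=o1+t[0]*d1;b=o2+t[1]*d2;return (a+b)/2,np.linalg.norm(a-b)
E
python3 - <<'E'
from h import *
np.set_printoptions(precision=4,suppress=True)
for n in("scene","top"):
    im=viewer.capture(n); cv2.imwrite(f"pics/{n}1.png",im[:,:,::-1])
    for l in("sleeve_1_center","gauge_pin","gauge","square_plate_top","round_plate_top","tray_in","dish_in"):
        for r in viewer.masks_of(n,l)[:4]:
            if r['conf']>.2:
                ys,xs=np.where(r['region']);print(n,l,round(r['conf'],2),r['centre'],xs.min(),xs.max(),ys.min(),ys.max(),onz(n,r['centre'],.008)[:2])
    boxes={"scene":[(150,190,260,330)],"top":[(280,120,480,270)]}[n]
    x0,y0,x1,y1=(140,170,310,340) if n=="scene" else (290,130,480,290)
    cv2.imwrite(f"pics/{n}_crop.png",cv2.resize(im[y0:y1,x0:x1,::-1],None,fx=3.5 if n=="scene" else 3.7,fy=3.5 if n=="scene" else 3.7,interpolation=cv2.INTER_CUBIC))
E
```

```text
scene sleeve_1_center 0.95 [423.4, 272.2] 412 437 257 292 [0.4417 0.2454]
scene gauge_pin 0.82 [271.5, 285.5] 256 282 259 297 [ 0.6249 -0.024 ]
scene gauge_pin 0.48 [245.7, 232.7] 237 253 218 241 [ 0.5398 -0.1416]
scene gauge 0.71 [271.5, 296.5] 240 301 260 331 [ 0.647  -0.0108]
scene square_plate_top 0.64 [196.1, 254.5] 170 215 227 262 [ 0.6397 -0.2075]
scene round_plate_top 0.88 [417.9, 295.0] 403 444 267 302 [0.4971 0.2568]
scene round_plate_top 0.65 [270.0, 297.3] 240 301 260 331 [ 0.6501 -0.0126]
scene tray_in 0.97 [219.5, 190.3] 190 243 163 214 [ 0.4706 -0.2576]
scene tray_in 0.77 [236.3, 126.8] 209 262 103 149 [ 0.286  -0.3297]
scene dish_in 0.61 [389.1, 341.0] 363 417 314 368 [0.6189 0.2472]
top sleeve_1_center 0.67 [188.8, 283.8] 172 205 271 295 [0.4675 0.2629]
top gauge_pin 0.69 [322.3, 190.4] 308 334 177 203 [ 0.6533 -0.0154]
top gauge 0.98 [320.5, 194.2] 296 346 161 227 [ 0.6454 -0.0114]
top gauge 0.34 [450.4, 275.4] 417 481 243 310 [ 0.4684 -0.269 ]
top square_plate_top 0.9 [425.7, 213.7] 398 455 176 232 [ 0.5968 -0.2269]
top square_plate_top 0.51 [282.3, 143.8] 265 295 128 160 [0.7569 0.0661]
top round_plate_top 0.7 [196.8, 292.8] 171 215 265 308 [0.4487 0.2465]
top tray_in 0.86 [448.5, 273.1] 418 480 243 309 [ 0.4732 -0.2655]
top tray_in 0.69 [492.0, 367.0] 459 522 335 405 [ 0.2868 -0.3376]
top dish_in 0.65 [199.4, 212.4] 168 223 185 238 [0.6151 0.2418]
```

View pics/scene_crop.png

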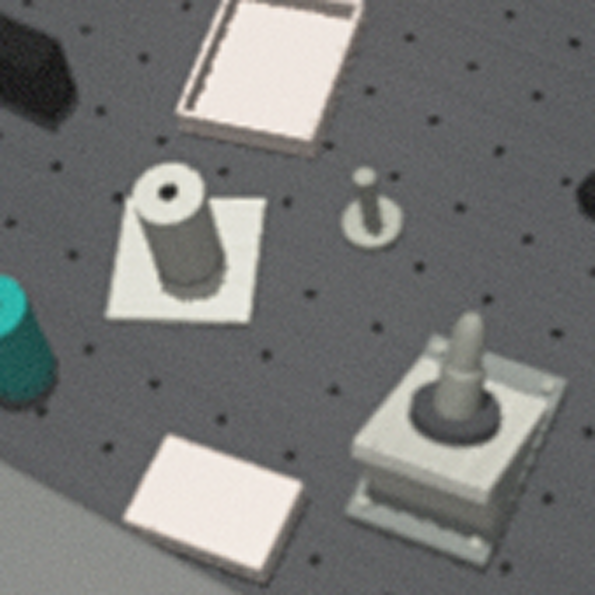

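View pics/top_crop.png

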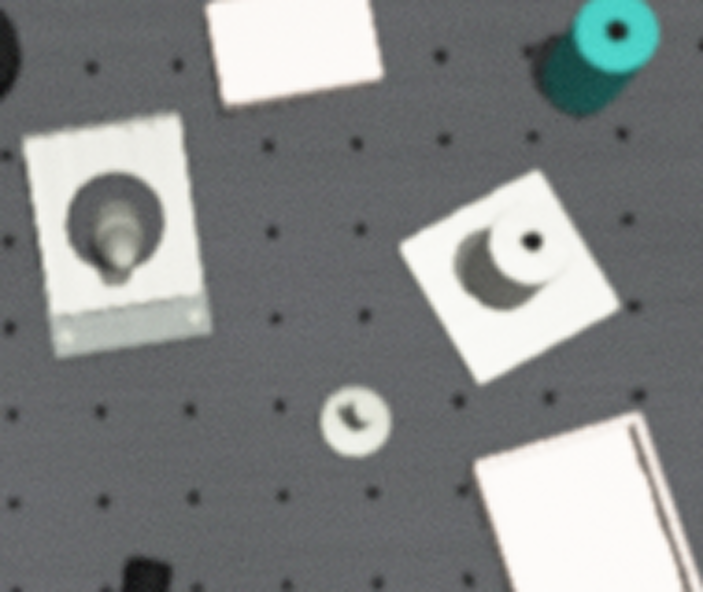

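The crops confirm the target: the plain aluminium sleeve with its black centre dot at scene (188,224.6) / top (433.5,194.9), on the square plate. The pin tip is near scene (274,261). Now refining by overlaying a model of the pin.

```bash
cat > fit.py <<'E'
from h import *
np.set_printoptions(precision=4,suppress=True)
prof=[(0,13.5),(26,13.5),(30,10),(54,10),(62,5)]
def pts(p,closed=True):
    x,y,z,az,th=p
    a=np.array([np.cos(az)*np.sin(th),np.sin(az)*np.sin(th),np.cos(th)])
    u=np.cross(a,[0,0,1.]);u/=np.linalg.norm(u);v=np.cross(a,u)
    return np.array([x,y,z]),a,u,v
def circ(p,s,r,n=40):
    o,a,u,v=pts(p);t=np.linspace(0,2*np.pi,n,endpoint=False)
    return o+a*s/1e3+(np.cos(t)[:,None]*u+np.sin(t)[:,None]*v)*r/1e3
E
python3 - <<'E'
from fit import *
p,e=tri((188.0,224.6),(433.5,194.9));print("sleeve top",p,e,onz("scene",(188,224.6),.088),onz("top",(433.5,194.9),.088))
# collar: center guess in crops
c1=(140+455/3.5,170+410/3.5);c2=(290+115/3.7,130+222/3.7)
print("collar",c1,c2,tri(c1,c2))
g=(0.64,-0.012,.053,np.pi,np.radians(30))
for n,(x0,y0,x1,y1) in {"scene":(235,245,305,335),"top":(290,150,350,230)}.items():
    im=cv2.imread(f"pics/{n}1.png")[y0:y1,x0:x1];k=8
    b=cv2.resize(im,None,fx=k,fy=k,interpolation=cv2.INTER_CUBIC);b=cv2.convertScaleAbs(b,alpha=1.0)
    cv2.imwrite(f"pics/{n}_z.png",b[:600])
E
```

```text
sleeve top [ 0.6184 -0.2275  0.0854] 0.0003688442494823056 [ 0.6195 -0.226   0.088 ] [ 0.6179 -0.2271  0.088 ]
collar (270.0, 287.1428571428571) (321.0810810810811, 190.0) (array([ 0.645 , -0.013 ,  0.0461]), np.float64(0.00040114669083395163))
```

View pics/scene_z.png

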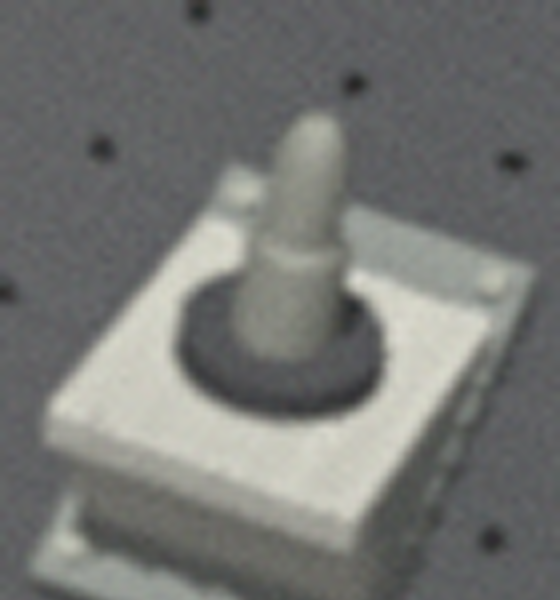

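View pics/top_z.png

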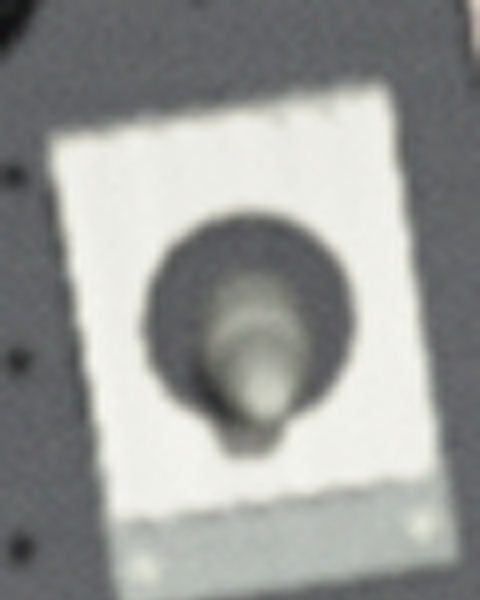

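```bash
cat > f2.py <<'E'
from fit import *
from scipy.optimize import least_squares
S=lambda x,y:(235+(x+.5)/8-.5,245+(y+.5)/8-.5)
T=lambda x,y:(290+(x+.5)/8-.5,150+(y+.5)/8-.5)
parts={'thin':[(30,10),(54,10)],'thick':[(0,13.5),(26,13.5)],'tip':[(54,10),(62,5)],'col':[(0,27)]}
obs=[('scene','thin',S(274,180)),('scene','thin',S(270,205)),('scene','thin',S(349,180)),('scene','thin',S(347,210)),
('scene','tip',S(320,110)),('scene','tip',S(300,120)),('scene','tip',S(340,122)),
('scene','thick',S(238,300)),('scene','thick',S(343,290)),('scene','thick',S(235,320)),
('scene','col',S(178,335)),('scene','col',S(384,345)),('scene','col',S(215,280)),
('top','col',T(146,320)),('top','col',T(355,320)),('top','col',T(250,211)),('top','col',T(180,245)),('top','col',T(320,240)),
('top','thick',T(204,340)),('top','thick',T(309,340)),('top','tip',T(265,423)),('top','tip',T(243,408)),('top','tip',T(288,405))]
def hull(n,p,part):
    P=np.vstack([circ(p,s,r,60) for s,r in parts[part]])
    return cv2.convexHull(proj(n,P).astype(np.float32))
def res(q):
    # q: x,y,az(dev from pi), shift of scene px(2), z
    p=(q[0],q[1],.053,np.pi+q[2],np.radians(30));r=[]
    for n,pt,px in obs:
        o=np.array([q[3],q[4]]) if n=='scene' else np.array([q[5],q[6]])
        r.append(cv2.pointPolygonTest(hull(n,p,pt),tuple(np.array(px)-o),True))
    return np.array(r+list(np.array(q[3:7])/1.5))
f=least_squares(res,[.645,-.012,0,0,0,0,0],x_scale=[.001,.001,.01,1,1,1,1],diff_step=1e-4)
E
cat >> f2.py <<'E'
if __name__=="__main__":
    print(f.x,f.cost);print(np.round(f.fun,2))
    q=f.x;p=(q[0],q[1],.053,np.pi+q[2],np.radians(30))
    for n,(x0,y0,x1,y1) in {"scene":(235,245,305,320),"top":(290,150,350,225)}.items():
        im=cv2.imread(f"pics/{n}1.png")[y0:y1,x0:x1]
        b=cv2.resize(im,None,fx=8,fy=8,interpolation=cv2.INTER_CUBIC)
        o=q[3:5] if n=='scene' else q[5:7]
        for k,c in zip(parts,[(0,0,255),(0,255,0),(255,0,0),(0,255,255)]):
            h=(hull(n,p,k)[:,0]+o-[x0,y0]+.5)*8-.5
            cv2.polylines(b,[h.round().astype(int)],True,c,1)
        cv2.imwrite(f"pics/{n}_fit.png",b)
    a,b=[cv2.imread(f"pics/{n}_fit.png") for n in("scene","top")]
    cv2.imwrite("pics/fit.png",cv2.resize(np.hstack([a,b]),None,fx=.75,fy=.75))
E
python3 f2.py
```

```text
[ 0.6449 -0.0125  0.121   0.      0.      0.      0.    ] 3.2049548930217924
[ 0.57  0.63  0.26 -0.19 -0.69 -0.11 -0.36  0.5   0.19  0.56 -0.39  0.5
  0.66  0.66  0.21 -0.14  0.74  0.3   0.77  0.17 -0.14  1.05  0.8   0.
  0.    0.    0.  ]
```

View pics/fit.png

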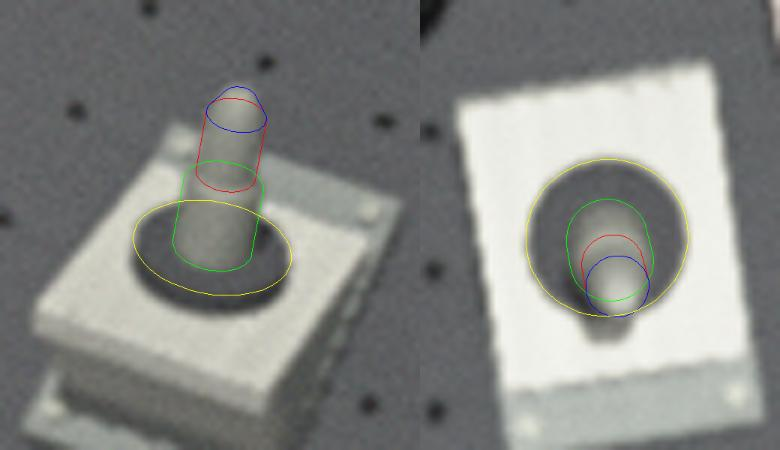

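```bash
python3 - <<'E'
s=open('f2.py').read()
s=s.replace("f=least_squares(res,[.645,-.012,0,0,0,0,0],x_scale=[.001,.001,.01,1,1,1,1],diff_step=1e-4)",
"""sc=np.array([.001,.001,.01,1,1,1,1]);q0=np.array([.645,-.012,.1,0,0,0,0])
f=least_squares(lambda u:res(q0+sc*(u-10)),np.full(7,10.),diff_step=1e-3)
f.x=q0+sc*(f.x-10)""")
open('f2.py','w').write(s)
E
python3 f2.py
```

```text
Traceback (most recent call last):
  File "f2.py", line 23, in <module>
    f=least_squares(lambda u:res(q0+sc*(u-10)),np.full(7,10.),diff_step=1e-3)
  File "f2.py", line 23, in <lambda>
    f=least_squares(lambda u:res(q0+sc*(u-10)),np.full(7,10.),diff_step=1e-3)
                             ~~~^^^^^^^^^^^^^^
  File "f2.py", line 20, in res
    r.append(cv2.pointPolygonTest(hull(n,p,pt),tuple(np.array(px)-o),True))
                                  ~~~~^^^^^^^^
  File "f2.py", line 14, in hull
    return cv2.convexHull(proj(n,P).astype(np.float32))
                          ~~~~^^^^^
  File "h.py", line 13, in proj
    K,D,o,R=cal(n);P=np.atleast_2d(P)
            ~~~^^^
  File "h.py", line 4, in cal
    c=viewer.get_calibration(n); K=np.array([[c['fx'],0,c['cx']],[0,c['fy'],c['cy']],[0,0,1.]])
ValueError: time passes only in moves, steps and waits
```

The calibration must be cached rather than fetched on every call.

```bash
sed -i 's/^def cal(n):/import functools\n@functools.lru_cache(None)\ndef cal(n):/' h.py; python3 f2.py
```

```text
[ 0.645  -0.0125  0.1323  0.2433 -0.0715  0.1936 -0.1098] 2.8351862938897017
[ 0.47  0.51  0.35 -0.08 -0.6  -0.1  -0.25  0.3   0.36  0.35 -0.58  0.73
  0.57  0.47  0.39  0.02  0.72  0.55  0.53  0.44 -0.31  0.71  0.89  0.16
 -0.05  0.13 -0.07]
```

View pics/fit.png

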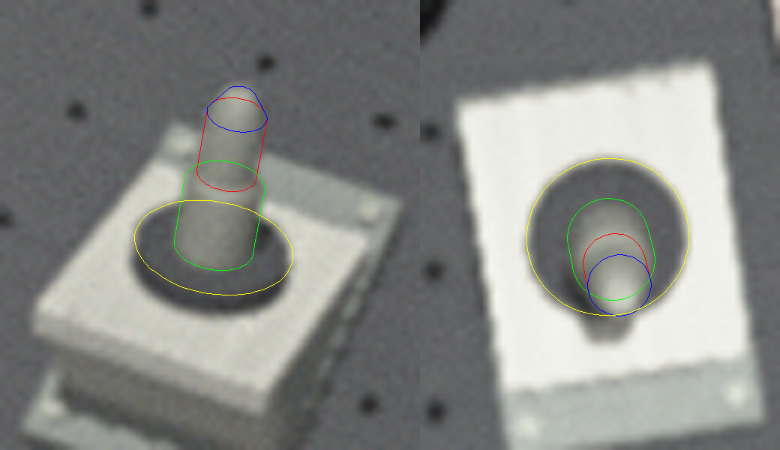

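```bash
cat > go.py <<'E'
from h import *
from scipy.spatial.transform import Rotation as Ro
np.set_printoptions(precision=4,suppress=True)
AZ=.12
def down(tilt=0,az=AZ):
    z=np.array([np.sin(az),-np.cos(az),0]);x=np.array([0,0,-1.]);y=np.cross(z,x)
    return np.stack([x,y,z],1)@Ro.from_rotvec([0,0,tilt]).as_matrix()
def rel(p,R,s=None):
    s=s or telemetry.read_state();R0=s['tool_rot'];p0=s['ee_pos']
    sh=R0.T@(np.array(p)-p0)*1e3;rv=Ro.from_matrix(R0.T@R).as_rotvec()
    print("shift",sh.round(1),"turn",rv.round(3),"rows",np.abs(np.linalg.norm(sh)/62.5).round(1),round(float(np.degrees(np.linalg.norm(rv))/10.7),1))
E
python3 -c "
from go import *
rel([.6185,-.2268,.19],down()); rel([.6185,-.2268,.073],down())"
```

```text
shift [  66.3  501.6 -148. ] turn [0.234 0.    0.   ] rows 8.4 1.3
shift [ 183.3  501.6 -148. ] turn [0.234 0.    0.   ] rows 8.9 1.3
```

>>> {"op": "servo_tool", "data": {"steps": [[[10,60,-18],[0.05,0,0],-1],[[20,120,-36],[0.12,0,0],-1],[[30,180,-53],[0.18,0,0],-1],[[40,240,-71],[0.234,0,0],-1],[[50,295,-87],[0.234,0,0],-1]]}}

```text
time: 1.52
ee_pos: [0.4474, -0.3544, 0.2063]
tool_rot: [[0.001, 0.993, 0.119], [-0.001, 0.119, -0.993], [-1.0, 0.001, 0.001]]
force: [0.5, -1.0, 0.5]
opening: 0.0854
```

```bash
python3 -c "
from go import *
rel([.6185,-.2268,.19],down())"
```

```text
shift [  16.3  185.1 -106.4] turn [-0.001  0.001 -0.001] rows 3.4 0.0
```

>>> {"op": "servo_tool", "data": {"steps": [[[5,52,-30],[0,0,0],-1],[[10,104,-60],[0,0,0],-1],[[16,150,-86],[0,0,0],-1],[[16,185,-106],[0,0,0],-1],[[16,185,-106],[0,0,0],-1]]}}

```text
time: 2.15
ee_pos: [0.6194, -0.226, 0.1899]
tool_rot: [[0.001, 0.992, 0.123], [0.0, 0.123, -0.992], [-1.0, 0.001, -0.0]]
force: [-0.6, -0.7, -0.6]
opening: 0.0854
```

```bash
python3 - <<'E'
from go import *
rel([.6185,-.2268,.19],down())
for n in("scene","top"):
    im=viewer.capture(n);cv2.imwrite(f"pics/{n}2.png",im[:,:,::-1])
a=cv2.imread("pics/scene2.png")[130:330,100:300];b=cv2.imread("pics/top2.png")[100:300,330:530]
cv2.imwrite("pics/c2.png",cv2.resize(np.hstack([a,b]),None,fx=2,fy=2))
E
```

```text
shift [-0.1 -0.9  0.6] turn [ 0.004 -0.    -0.001] rows 0.0 0.0
```

View pics/c2.png

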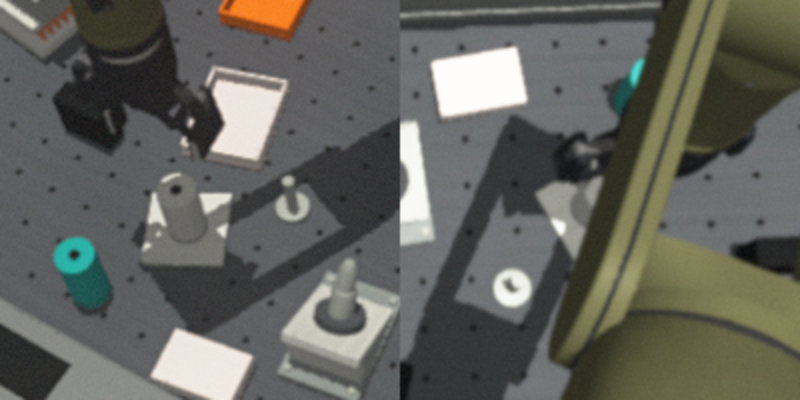

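The scene view shows the sleeve (dot at ~(188,225)) lying between the open fingers. Descending.

>>> {"op": "servo_tool", "data": {"steps": [[[45,-1,0.5],[0,0,0],-1],[[85,-1,0.5],[0,0,0],-1],[[110,-1,0.5],[0,0,0],-1],[[117,-1,0.5],[0,0,0],-1],[[117,-1,0.5],[0,0,0],-1]]}}

```text
time: 2.88
ee_pos: [0.6153, -0.2297, 0.0736]
tool_rot: [[-0.0, 0.993, 0.118], [-0.0, 0.118, -0.993], [-1.0, -0.0, 0.0]]
force: [-0.0, 1.5, -0.3]
opening: 0.0856
```

>>> {"op": "servo_tool", "data": {"steps": [[[0,0,0],[0,0,0],1],[[0,0,0],[0,0,0],1],[[0,0,0],[0,0,0],1],[[0,0,0],[0,0,0],1],[[0,0,0],[0,0,0],1]]}}

```text
time: 3.5
ee_pos: [0.6165, -0.2287, 0.0746]
tool_rot: [[0.002, 0.993, 0.12], [-0.0, 0.12, -0.993], [-1.0, 0.002, 0.001]]
force: [0.0, 1.5, 5.9]
opening: 0.0423
```

>>> {"op": "servo_tool", "data": {"steps": [[[-15,0,0],[0,0,0],1],[[-50,0,0],[0,0,0],1],[[-100,0,0],[0,0,0],1],[[-140,0,0],[0,0,0],1],[[-140,0,0],[0,0,0],1]]}}

```text
time: 4.12
ee_pos: [0.6182, -0.23, 0.2182]
tool_rot: [[0.008, 0.993, 0.12], [-0.004, 0.12, -0.993], [-1.0, 0.008, 0.005]]
force: [-0.1, -0.1, -1.3]
opening: 0.0424
```

```bash
python3 - <<'E'
from go import *
for i in range(4):
    im=viewer.capture("scene");s=telemetry.read_state();print(s['time'],s['ee_pos'],s['force'],s['opening'])
cv2.imwrite("pics/scene3.png",im[:,:,::-1])
cv2.imwrite("pics/c3.png",cv2.resize(im[100:300,100:340,::-1],None,fx=3,fy=3))
O=np.array([.645,-.0125,.053]);R=down(np.radians(30));a=-R[:,0]
for d in(150,110,68,40):  # sleeve centre distance ; TCP is 25..: top at +40, TCP from top 15 below
    print(d,a,O+a*(d+25)/1e3); 
rel(O+a*.175,R)
E
```

```text
4.175 [ 0.6167 -0.2293  0.2155] [-0.028   0.3707 -1.654 ] 0.0421594763008605
4.225 [ 0.6155 -0.2288  0.2134] [ 0.0913  0.3281 -1.8011] 0.04215044411380587
4.275 [ 0.6148 -0.2284  0.2121] [ 0.4843  0.5877 -1.875 ] 0.042274453025714406
4.325 [ 0.6145 -0.2283  0.2114] [-0.7891 -0.1883 -2.2521] 0.04206663353542109
150 [-0.4964 -0.0599  0.866 ] [ 0.5581 -0.023   0.2046]
110 [-0.4964 -0.0599  0.866 ] [ 0.578  -0.0206  0.1699]
68 [-0.4964 -0.0599  0.866 ] [ 0.5988 -0.0181  0.1335]
40 [-0.4964 -0.0599  0.866 ] [ 0.6127 -0.0164  0.1093]
shift [   7.4  -31.4 -210.6] turn [-0.001 -0.002  0.527] rows 3.4 2.8
```

View pics/c3.png

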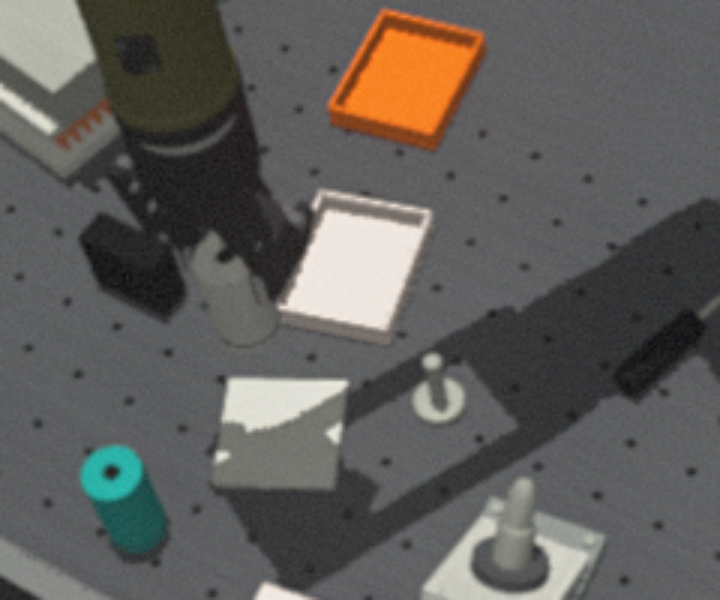

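```bash
cat > ov.py <<'E'
from go import *
def sleeve_ov(n,im,tcp,R,dy,box,k,f,dx=26.6,dz=0,tl=0):
    x0,y0,x1,y1=box
    b=cv2.resize(im[y0:y1,x0:x1,::-1],None,fx=k,fy=k,interpolation=cv2.INTER_CUBIC)
    c=tcp+R@np.array([dx,dy,dz])/1e3
    R=R@Ro.from_rotvec([0,0,tl]).as_matrix()
    t=np.linspace(0,2*np.pi,48)
    for s,col in((-40,(0,255,255)),(40,(0,0,255))):
        P=c+R[:,0]*s/1e3+(np.cos(t)[:,None]*R[:,1]+np.sin(t)[:,None]*R[:,2])*.022
        q=((proj(n,P)-[x0,y0]+.5)*k-.5).round().astype(int);cv2.polylines(b,[q],True,col,1)
    q=((proj(n,c-R[:,0]*.04)-[x0,y0]+.5)*k-.5).round().astype(int)[0];cv2.drawMarker(b,tuple(map(int,q)),(0,255,0),0,8,1)
    cv2.imwrite(f,b)
E
python3 - <<'E'
from ov import *
s=telemetry.read_state()
im=cv2.imread("pics/scene3.png")[:,:,::-1]
print(s['tool_rot'])
for i,dy in enumerate((0,2)):
    sleeve_ov("scene",im,s['ee_pos'],s['tool_rot'],dy,(150,160,210,230),6,f"pics/o3{i}.png")
cv2.imwrite("pics/o3.png",np.hstack([cv2.imread(f"pics/o3{i}.png") for i in(0,1)]))
E
```

```text
[[-0.0035  0.9928  0.1195]
 [ 0.0015  0.1195 -0.9928]
 [-1.     -0.0033 -0.0019]]
```

View pics/o3.png

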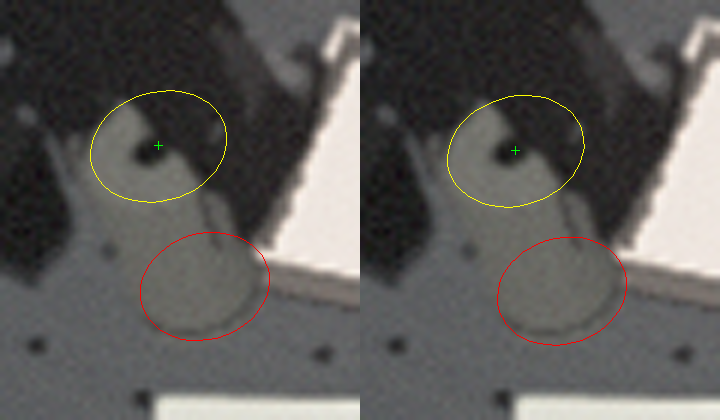

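```bash
cat >> go.py <<'E'
O=np.array([.645,-.0125,.053]);RP=down(np.radians(30));A=-RP[:,0]
def pin(d,dy=1.,ddy=0,ddz=0): return O+A*(d+26.6)/1e3-RP[:,1]*dy/1e3+RP@np.array([0,ddy,ddz])/1e3
E
python3 -c "
from go import *
print(pin(150));rel(pin(150),RP)"
```

```text
[ 0.5565 -0.0232  0.2054]
shift [   6.5  -33.1 -210.6] turn [-0.001 -0.002  0.527] rows 3.4 2.8
```

>>> {"op": "servo_tool", "data": {"steps": [[[0,-6,-45],[0,0,0],1],[[0,-14,-90],[0,0,0.1],1],[[2,-21,-135],[0,0,0.24],1],[[4,-28,-180],[0,0,0.38],1],[[6,-33,-210],[0,0,0.524],1]]}}

```text
time: 4.95
ee_pos: [0.5554, -0.0224, 0.2056]
tool_rot: [[0.497, 0.86, 0.12], [0.061, 0.103, -0.993], [-0.866, 0.501, -0.001]]
force: [1.9, 2.4, -2.5]
opening: 0.0424
```

>>> {"op": "servo_tool", "data": {"steps": [[[0,0,0],[0,0,0],1],[[0,0,0],[0,0,0],1],[[0,0,0],[0,0,0],1]]}}

```text
time: 5.32
ee_pos: [0.5601, -0.0252, 0.2079]
tool_rot: [[0.498, 0.859, 0.119], [0.059, 0.103, -0.993], [-0.865, 0.502, 0.001]]
force: [-0.1, 0.5, -1.8]
opening: 0.0419
```

```bash
python3 - <<'E'
from ov import *
im=viewer.capture("scene");im2=viewer.capture("top");s=telemetry.read_state();print(s['ee_pos'],s['force'],s['opening'],s['joint_positions']);rel(pin(150),RP);rel(pin(110),RP)
cv2.imwrite("pics/scene4.png",im[:,:,::-1]);cv2.imwrite("pics/top4.png",im2[:,:,::-1])
sleeve_ov("scene",im,s['ee_pos'],s['tool_rot'],1,(200,190,320,330),4,"pics/o4a.png")
sleeve_ov("top",im2,s['ee_pos'],s['tool_rot'],1,(270,130,350,270),4,"pics/o4b.png")
cv2.imwrite("pics/o4.png",np.hstack([cv2.imread(f"pics/o4{i}.png") for i in "ab"]))
E
```

```text
[ 0.5598 -0.0252  0.2079] [ 0.3451  0.0984 -1.5672] 0.04246107433919704 [-0.2256  0.16    2.0026  0.3558  0.5065  0.955 ]
shift [ 0.6 -3.9 -2.4] turn [-0.     0.001 -0.002] rows 0.1 0.0
shift [40.6 -4.  -2.4] turn [-0.     0.001 -0.002] rows 0.7 0.0
```

View pics/o4.png

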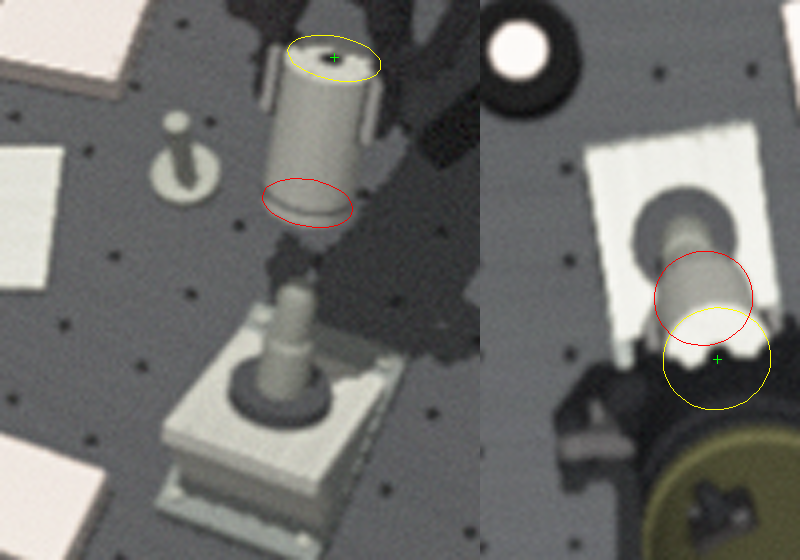

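The overlay agrees with the sleeve in both views (rim within ~1 px at 4x scale). The tool sits 4 mm high in its y and 2 mm off in z. I'll correct that and advance to just above the tip.

>>> {"op": "servo_tool", "data": {"steps": [[[0,-4,-2.4],[0,0,0],1],[[12,-4,-2.4],[0,0,0],1],[[24,-4,-2.4],[0,0,0],1],[[36,-4,-2.4],[0,0,0],1],[[36,-4,-2.4],[0,0,0],1]]}}

```text
time: 6.05
ee_pos: [0.5721, -0.02, 0.1725]
tool_rot: [[0.495, 0.861, 0.12], [0.06, 0.103, -0.993], [-0.867, 0.498, -0.001]]
force: [-0.1, -0.3, -2.3]
opening: 0.0428
```

>>> {"op": "servo_tool", "data": {"steps": [[[0,0,0],[0,0,0],1],[[0,0,0],[0,0,0],1]]}}

```text
time: 6.3
ee_pos: [0.5723, -0.0202, 0.1745]
tool_rot: [[0.497, 0.859, 0.119], [0.06, 0.104, -0.993], [-0.866, 0.501, 0.0]]
force: [-0.5, -0.1, -1.5]
opening: 0.0425
```

```bash
cat > look.py <<'E'
import sys
from ov import *
k=sys.argv[1];d=float(sys.argv[2])
im=viewer.capture("scene");im2=viewer.capture("top");s=telemetry.read_state();print(s['time'],s['ee_pos'],s['force'],s['opening']);rel(pin(d),RP)
cv2.imwrite(f"pics/scene{k}.png",im[:,:,::-1]);cv2.imwrite(f"pics/top{k}.png",im2[:,:,::-1])
sleeve_ov("scene",im,s['ee_pos'],s['tool_rot'],1,(230,205,320,325),5,"pics/oa.png")
sleeve_ov("top",im2,s['ee_pos'],s['tool_rot'],1,(290,140,350,260),5,"pics/ob.png")
cv2.imwrite(f"pics/o{k}.png",np.hstack([cv2.imread(f"pics/o{i}.png") for i in "ab"]))
E
python3 look.py 5 114
```

```text
6.4 [ 0.5722 -0.0202  0.1746] [ 0.4541 -0.6059 -1.5487] 0.04247594248741562
shift [1.3 1.6 1. ] turn [-0.     0.    -0.001] rows 0.0 0.0
```

View pics/o5.png

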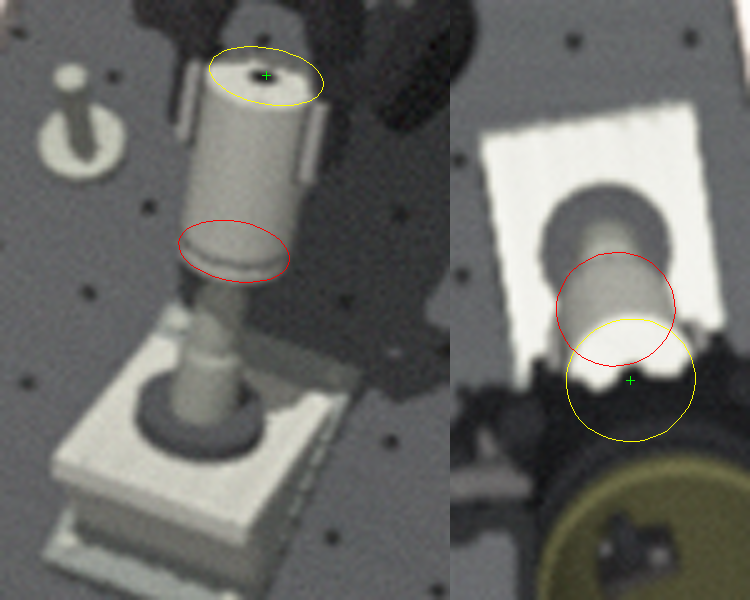

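```bash
cat > z.py <<'E'
import sys
from ov import *
k=sys.argv[1];dy=float(sys.argv[2]);tl=float(sys.argv[3]);dz=float(sys.argv[4])
s=telemetry.read_state();R0=s['tool_rot'];
outs=[]
for n,(x0,y0,x1,y1) in {"scene":(250,210,300,280),"top":(295,160,345,230)}.items():
    im=cv2.imread(f"pics/{n}{k}.png");K=8
    b=cv2.resize(im[y0:y1,x0:x1],None,fx=K,fy=K,interpolation=cv2.INTER_CUBIC)
    c=s['ee_pos']+R0@np.array([26.6,dy,dz])/1e3;R=R0@Ro.from_rotvec([0,0,tl]).as_matrix()
    t=np.linspace(0,2*np.pi,80)
    P=np.vstack([c+R[:,0]*q+(np.cos(t)[:,None]*R[:,1]+np.sin(t)[:,None]*R[:,2])*.022 for q in(-.04,.04)])
    h=cv2.convexHull(proj(n,P).astype(np.float32))[:,0]
    cv2.polylines(b,[((h-[x0,y0]+.5)*K-.5).round().astype(int)],True,(0,0,255),1)
    # desired pin-aligned axis
    for e in(-13.5,13.5):
        v=A*0
        q=((proj(n,np.array([O+A*.02,O+A*.15]))-[x0,y0]+.5)*K-.5).round().astype(int)
    cv2.line(b,tuple(map(int,q[0])),tuple(map(int,q[1])),(0,255,0),1)
    outs.append(b)
cv2.imwrite(f"pics/z{k}_{sys.argv[5]}.png",np.hstack(outs))
E
python3 z.py 5 1 0 0 a
```

```text
(no output)
```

View pics/z5_a.png

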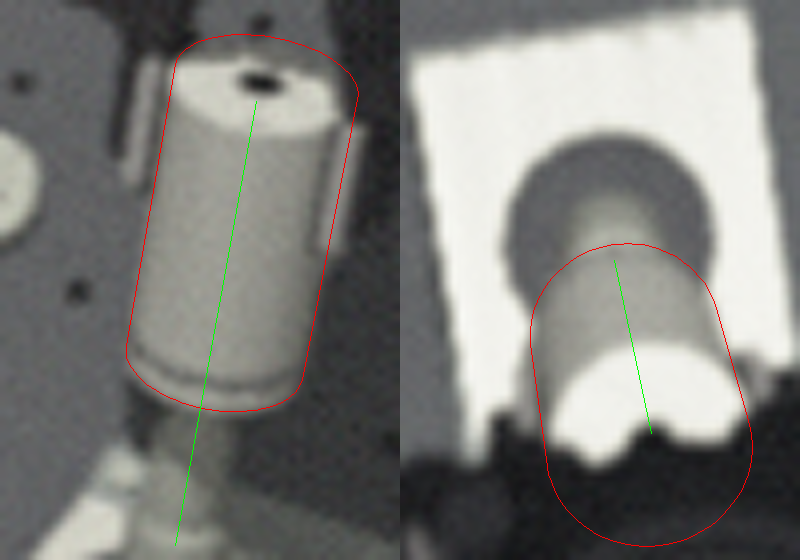

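The overlay is within ~1 px in both views and the sleeve is above the tip. Applying the residual (+1.6, +1.0 mm), then advancing in small steps with force checks.

>>> {"op": "servo_tool", "data": {"steps": [[[0,1.6,1],[0,0,0],1],[[5,1.6,1],[0,0,0],1],[[10,1.6,1],[0,0,0],1],[[15,1.6,1],[0,0,0],1],[[20,1.6,1],[0,0,0],1]]}}

```text
time: 7.02
ee_pos: [0.5837, -0.0198, 0.1571]
tool_rot: [[0.496, 0.86, 0.12], [0.06, 0.103, -0.993], [-0.866, 0.5, -0.0]]
force: [-2.8, -0.6, 1.5]
opening: 0.0424
```

>>> {"op": "servo_tool", "data": {"steps": [[[0,0,0],[0,0,0],1],[[0,0,0],[0,0,0],1]]}}

```text
time: 7.28
ee_pos: [0.5833, -0.0197, 0.1573]
tool_rot: [[0.496, 0.86, 0.12], [0.06, 0.103, -0.993], [-0.866, 0.5, -0.0]]
force: [-0.6, -0.1, -1.2]
opening: 0.0423
```

```bash
python3 look.py 6 94; python3 z.py 6 1 0 0 a
```

```text
7.375 [ 0.5834 -0.0198  0.1576] [-0.4802  0.4249 -2.446 ] 0.042579164833675735
shift [1.  0.4 0.2] turn [-0. -0. -0.] rows 0.0 0.0
```

View pics/z6_a.png

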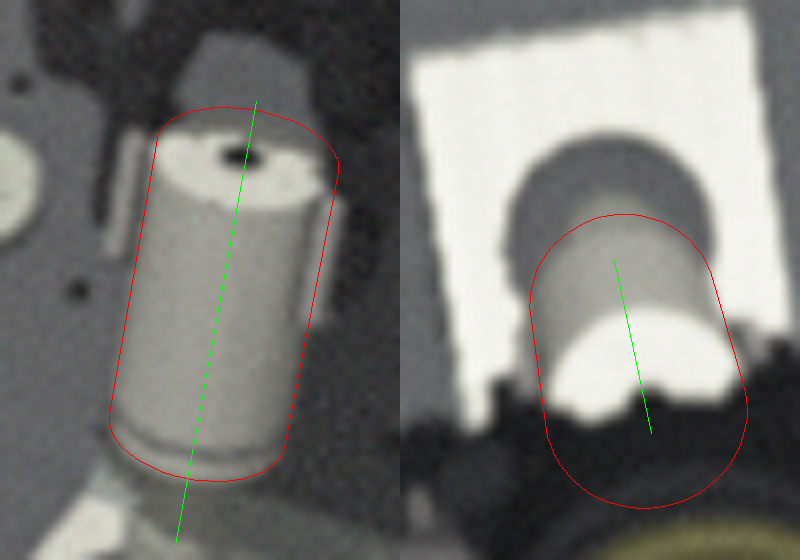

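No contact so far, and the tip is inside the mouth. Continuing.

>>> {"op": "servo_tool", "data": {"steps": [[[4,0.4,0.2],[0,0,0],1],[[8,0.4,0.2],[0,0,0],1],[[12,0.4,0.2],[0,0,0],1],[[15,0.4,0.2],[0,0,0],1],[[15,0.4,0.2],[0,0,0],1]]}}

```text
time: 8.0
ee_pos: [0.5909, -0.0189, 0.1438]
tool_rot: [[0.495, 0.861, 0.12], [0.06, 0.103, -0.993], [-0.867, 0.499, -0.001]]
force: [-1.8, -1.9, -5.6]
opening: 0.0423
```

```bash
python3 look.py 7 80
```

```text
8.1 [ 0.5908 -0.0189  0.1439] [-2.3448 -1.6408 -6.9716] 0.04245409615861681
shift [-0.6  0.8  0.1] turn [-0.    -0.001  0.001] rows 0.0 0.0
```

>>> {"op": "servo_tool", "data": {"steps": [[[0,-0.8,0.2],[0,0,0],1],[[0,-0.8,0.2],[0,0,0],1],[[0,-0.8,0.2],[0,0,0],1]]}}

```text
time: 8.48
ee_pos: [0.5905, -0.0192, 0.1443]
tool_rot: [[0.496, 0.86, 0.12], [0.06, 0.104, -0.993], [-0.866, 0.5, -0.0]]
force: [-2.0, -1.0, -5.2]
opening: 0.0423
```

```bash
cat >> go.py <<'E'
def ft():
    s=telemetry.read_state();f=s['force']-np.array([0,0,-1.7]);print(s['time'],"tool force",(s['tool_rot'].T@f).round(1),"raw",s['force'].round(1),"tq",(s['tool_rot'].T@s['wrist_torque']).round(2), "d",((s['ee_pos']-O)@A*1e3-26.6).round(1),"open",round(s['opening'],4))
E
python3 -c "
from go import *
ft();rel(pin(80),RP)"
```

```text
8.475 tool force [ 2.  -3.6  0.8] raw [-2.  -1.  -5.2] tq [ 0.05 -0.06 -1.14] d 79.9 open 0.0423
shift [-0.1  0.8 -0.1] turn [-0. -0. -0.] rows 0.0 0.0
```

>>> {"op": "servo_tool", "data": {"steps": [[[0,-1,0],[0,0,0],1],[[0,-2,0],[0,0,0],1],[[0,-2,0],[0,0,0],1],[[0,-2,0],[0,0,0],1]]}}

```text
time: 8.98
ee_pos: [0.5902, -0.0199, 0.1444]
tool_rot: [[0.499, 0.858, 0.119], [0.059, 0.103, -0.993], [-0.865, 0.503, 0.001]]
force: [0.3, -0.5, -1.0]
opening: 0.0425
```

```bash
python3 -c "
from go import *
ft();rel(pin(80),RP)"
```

```text
8.975 tool force [-0.5  0.6  0.5] raw [ 0.3 -0.5 -1. ] tq [-0.01  0.03 -0.41] d 80.2 open 0.0425
shift [ 0.2  1.2 -0.8] turn [-0.     0.001 -0.003] rows 0.0 0.0
```

Contact is relieved. Advancing gently towards the step.

>>> {"op": "servo_tool", "data": {"steps": [[[2,0,0],[0,0,0],1],[[4,0,0],[0,0,0],1],[[6,0,0],[0,0,0],1],[[8,0,0],[0,0,0],1],[[8,0,0],[0,0,0],1]]}}

```text
time: 9.6
ee_pos: [0.593, -0.0191, 0.1362]
tool_rot: [[0.496, 0.86, 0.119], [0.06, 0.103, -0.993], [-0.866, 0.5, -0.0]]
force: [-1.3, -0.2, -2.1]
opening: 0.0427
```

```bash
python3 -c "
from go import *
ft();rel(pin(72),RP)"
```

```text
9.6 tool force [-0.3 -1.3  0.1] raw [-1.3 -0.2 -2.1] tq [ 0.   -0.03 -0.38] d 71.7 open 0.0427
shift [-0.3  2.8 -0.3] turn [-0.  0. -0.] rows 0.0 0.0
```

>>> {"op": "servo_tool", "data": {"steps": [[[1.5,0,0],[0,0,0],1],[[3,0,0],[0,0,0],1],[[4.5,0,0],[0,0,0],1],[[6,0,0],[0,0,0],1],[[6,0,0],[0,0,0],1]]}}

```text
time: 10.22
ee_pos: [0.5954, -0.019, 0.133]
tool_rot: [[0.499, 0.858, 0.119], [0.059, 0.104, -0.993], [-0.865, 0.502, 0.001]]
force: [-12.4, -2.7, 16.1]
opening: 0.0423
```

```bash
python3 -c "
from go import *
ft();rel(pin(66),RP)"
```

```text
10.225 tool force [-21.8  -2.    1.2] raw [-12.4  -2.7  16.1] tq [ 0.04 -0.34 -0.78] d 67.8 open 0.0423
shift [ 1.8  2.3 -0.5] turn [ 0.     0.001 -0.003] rows 0.0 0.0
```

It stopped at d = 67.8 mm with 22 N axial, which matches the "too tight" stop. A misaligned wide bore could mimic this, so I'll back off and measure the lateral play around the thin part: ±2 mm means a 24 mm bore, ±5 mm a 30 mm bore.

>>> {"op": "servo_tool", "data": {"steps": [[[-6,0,0],[0,0,0],1],[[-7,0,2],[0,0,0],1],[[-7,0,4],[0,0,0],1],[[-7,0,4],[0,0,0],1],[[-7,0,4],[0,0,0],1]]}}

```text
time: 10.85
ee_pos: [0.5928, -0.0214, 0.1374]
tool_rot: [[0.496, 0.86, 0.121], [0.063, 0.103, -0.993], [-0.866, 0.5, -0.003]]
force: [-1.2, 6.6, 4.3]
opening: 0.0424
```

```bash
python3 -c "
from go import *
ft();rel(pin(74),RP)"
```

```text
10.85 tool force [-5.4  2.6 -6.7] raw [-1.2  6.6  4.3] tq [0.03 1.55 0.06] d 72.9 open 0.0424
shift [-1.1  2.6 -2.6] turn [-0.    -0.003  0.001] rows 0.1 0.0
```

>>> {"op": "servo_tool", "data": {"steps": [[[0,0,-2.5],[0,0,0],1],[[0,0,-5],[0,0,0],1],[[0,0,-8],[0,0,0],1],[[0,0,-8],[0,0,0],1],[[0,0,-8],[0,0,0],1]]}}

```text
time: 11.48
ee_pos: [0.5927, -0.0174, 0.1372]
tool_rot: [[0.498, 0.859, 0.117], [0.056, 0.103, -0.993], [-0.865, 0.502, 0.003]]
force: [-1.3, -8.2, -3.7]
opening: 0.0423
```

```bash
python3 -c "
from go import *
ft();rel(pin(74),RP)"
```

```text
11.475 tool force [ 0.6 -3.   8. ] raw [-1.3 -8.2 -3.7] tq [ 0.07 -1.72 -0.86] d 72.6 open 0.0423
shift [-1.4  2.4  1.4] turn [-0.     0.004 -0.002] rows 0.0 0.0
```

Lateral travel between contacts was 4.0 mm in total (±2 mm), blocked on both sides. That is a 24 mm bore (30 mm would allow 10 mm). I'll re-centre and seat it once more to confirm the stop.

>>> {"op": "servo_tool", "data": {"steps": [[[0,0,2],[0,0,0],1],[[0,0,4],[0,0,0],1],[[3,0,4],[0,0,0],1],[[6,0,4],[0,0,0],1],[[7,0,4],[0,0,0],1]]}}

```text
time: 12.1
ee_pos: [0.5955, -0.0188, 0.133]
tool_rot: [[0.499, 0.858, 0.12], [0.059, 0.104, -0.993], [-0.865, 0.502, 0.001]]
force: [-18.4, -3.6, 26.0]
opening: 0.0424
```

```bash
python3 -c "
from go import *
ft()"; python3 look.py 8 68
```

```text
12.1 tool force [-33.4  -2.2   1.4] raw [-18.4  -3.6  26. ] tq [-0.01 -0.4  -0.78] d 67.6 open 0.0424
12.2 [ 0.5954 -0.0188  0.1331] [-12.9051  -3.6188  17.7648] 0.04238632035204629
shift [-0.3  2.2 -0.3] turn [ 0.     0.001 -0.003] rows 0.0 0.0
```

View pics/o8.png

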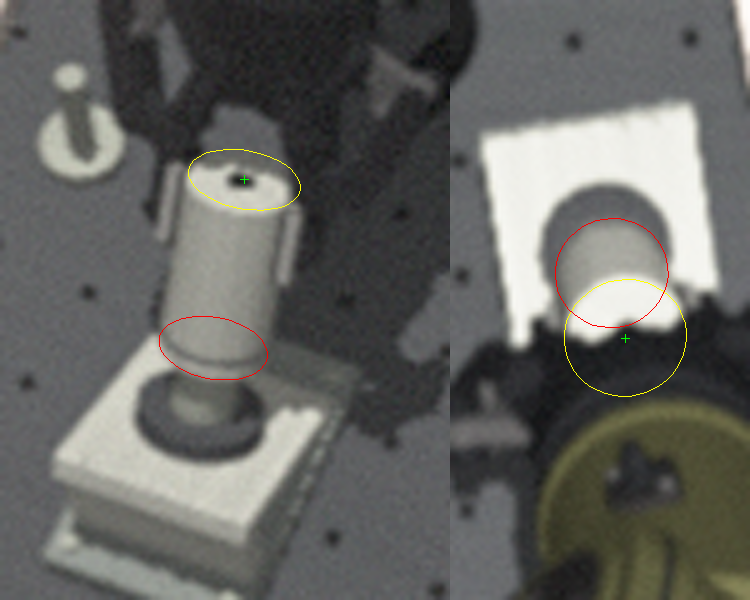

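The mouth rests at the step with the thick part and collar showing below it: too tight, so it goes in the round dish. Withdrawing along the pin and measuring the dish.

>>> {"op": "servo_tool", "data": {"steps": [[[-12,0,0],[0,0,0],1],[[-28,0,0],[0,0,0],1],[[-48,0,0],[0,0,0],1],[[-75,0,0],[0,0,0],1],[[-100,0,0],[0,0,0],1]]}}

```text
time: 12.82
ee_pos: [0.5454, -0.0246, 0.2189]
tool_rot: [[0.496, 0.86, 0.12], [0.06, 0.104, -0.993], [-0.866, 0.5, 0.0]]
force: [0.2, -0.4, -1.4]
opening: 0.042
```

```bash
python3 - <<'E'
from go import *
ft();s=telemetry.read_state()
a=onz("scene",(390,341),.022);b=onz("top",(195.5,211.5),.022);print(a,b)
outs=[]
c=(a+b)/2;t=np.linspace(0,2*np.pi,60)
for n,(x0,y0) in {"scene":(350,300),"top":(155,170)}.items():
    im=cv2.imread(f"pics/{n}1.png")[y0:y0+80,x0:x0+80];im=cv2.resize(im,None,fx=5,fy=5,interpolation=cv2.INTER_CUBIC)
    for P in(np.stack([c[0]+.054*np.cos(t),c[1]+.054*np.sin(t),0*t+.022],1),):
        cv2.polylines(im,[((proj(n,P)-[x0,y0]+.5)*5-.5).round().astype(int)],True,(0,0,255),1)
    outs.append(im)
cv2.imwrite("pics/dish.png",np.hstack(outs))
for z in (.22,.074): rel([c[0],c[1],z],down())
E
```

```text
12.825 tool force [-0.2  0.3  0.5] raw [ 0.2 -0.4 -1.4] tq [ 0.01  0.03 -0.37] d 167.2 open 0.042
[0.6238 0.2498 0.022 ] [0.6144 0.2461 0.022 ]
shift [  51.9   92.2 -261.8] turn [ 0.     0.    -0.524] rows 4.5 2.8
shift [ 178.3   19.2 -261.8] turn [ 0.     0.    -0.524] rows 5.1 2.8
```

View pics/dish.png

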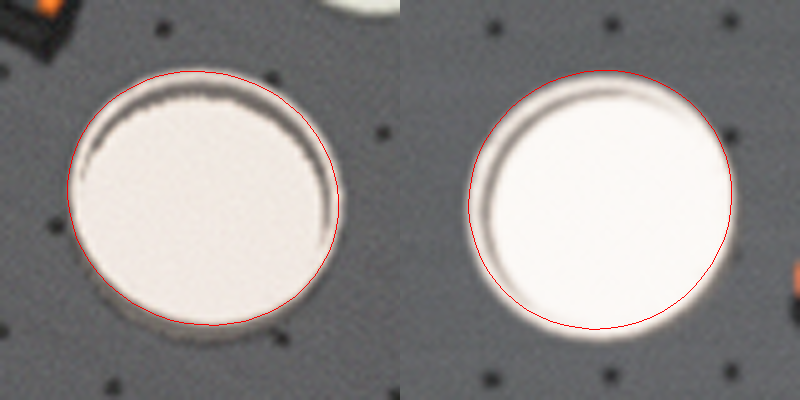

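The rim model fits the dish in both views. Moving above it and standing the sleeve upright.

>>> {"op": "servo_tool", "data": {"steps": [[[10,18,-52],[0,0,-0.1],1],[[20,36,-104],[0,0,-0.22],1],[[30,54,-156],[0,0,-0.34],1],[[42,74,-210],[0,0,-0.45],1],[[51,90,-261],[0,0,-0.524],1]]}}

```text
time: 13.45
ee_pos: [0.6191, 0.249, 0.2196]
tool_rot: [[-0.0, 0.993, 0.119], [-0.001, 0.119, -0.993], [-1.0, -0.0, 0.001]]
force: [1.0, 0.1, -0.9]
opening: 0.0425
```

>>> {"op": "servo_tool", "data": {"steps": [[[0,0,0],[0,0,0],1],[[0,0,0],[0,0,0],1],[[0,0,0],[0,0,0],1]]}}

```text
time: 13.82
ee_pos: [0.6169, 0.2452, 0.219]
tool_rot: [[-0.0, 0.993, 0.118], [-0.001, 0.118, -0.993], [-1.0, -0.0, 0.001]]
force: [-0.7, 0.2, -0.6]
opening: 0.0425
```

```bash
python3 - <<'E'
from ov import *
im=viewer.capture("scene");s=telemetry.read_state();cv2.imwrite("pics/scene9.png",im[:,:,::-1])
sleeve_ov("scene",im,s['ee_pos'],s['tool_rot'],2,(320,180,470,380),3,"pics/o9.png",dx=26.6)
ft()
for z in(.09,.074):rel([.617,.247,z],down())
E
```

```text
13.875 tool force [-0.6  0.4  0.5] raw [ 0.5 -0.5 -1.1] tq [-0.    0.02 -0.04] d 115.8 open 0.0426
shift [129.2   0.2  -1.9] turn [-0.002  0.001  0.   ] rows 2.1 0.0
shift [145.2   0.2  -1.9] turn [-0.002  0.001  0.   ] rows 2.3 0.0
```

View pics/o9.png

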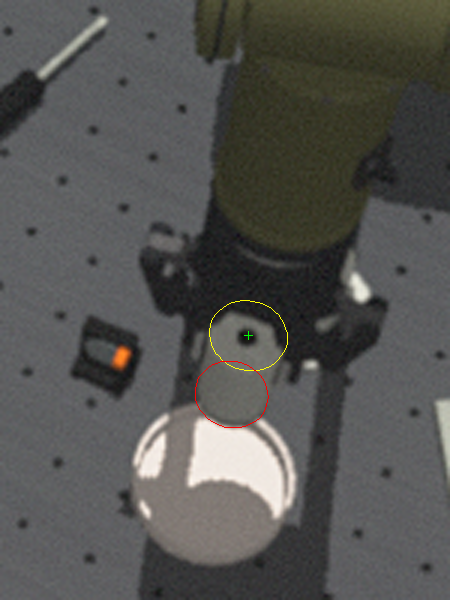

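The sleeve hangs upright over the dish and the overlay matches. Lowering.

>>> {"op": "servo_tool", "data": {"steps": [[[45,0,-2],[0,0,0],1],[[90,0,-2],[0,0,0],1],[[120,0,-2],[0,0,0],1],[[136,0,-2],[0,0,0],1],[[141,0,-2],[0,0,0],1]]}}

```text
time: 14.5
ee_pos: [0.6174, 0.2479, 0.0776]
tool_rot: [[-0.001, 0.993, 0.119], [-0.0, 0.119, -0.993], [-1.0, -0.001, 0.0]]
force: [-0.2, -0.7, -1.1]
opening: 0.0424
```

>>> {"op": "servo_tool", "data": {"steps": [[[0,0,0],[0,0,0],1],[[0,0,0],[0,0,0],1]]}}

```text
time: 14.75
ee_pos: [0.6186, 0.2491, 0.0793]
tool_rot: [[0.003, 0.993, 0.119], [0.001, 0.119, -0.993], [-1.0, 0.003, -0.001]]
force: [0.5, 0.3, -1.2]
opening: 0.0425
```

>>> {"op": "servo_tool", "data": {"steps": [[[1.5,0,0],[0,0,0],1],[[3,0,0],[0,0,0],1],[[4.5,0,0],[0,0,0],1],[[6,0,0],[0,0,0],1],[[6,0,0],[0,0,0],1]]}}

```text
time: 15.38
ee_pos: [0.6176, 0.2488, 0.0718]
tool_rot: [[-0.0, 0.993, 0.12], [0.0, 0.12, -0.993], [-1.0, -0.0, -0.0]]
force: [-0.2, 0.4, -1.2]
opening: 0.0422
```

>>> {"op": "servo_tool", "data": {"steps": [[[1,0,0],[0,0,0],1],[[2,0,0],[0,0,0],1],[[2,0,0],[0,0,0],1]]}}

```text
time: 15.75
ee_pos: [0.6176, 0.2489, 0.0716]
tool_rot: [[0.001, 0.993, 0.12], [0.0, 0.12, -0.993], [-1.0, 0.001, -0.0]]
force: [-2.1, -0.8, 9.9]
opening: 0.0425
```

Contact came at exactly the predicted height (0.0716). Releasing.

>>> {"op": "servo_tool", "data": {"steps": [[[-0.7,0,0],[0,0,0],1],[[-0.7,0,0],[0,0,0],0],[[-0.7,0,0],[0,0,0],-1],[[-0.7,0,0],[0,0,0],-1],[[-0.7,0,0],[0,0,0],-1]]}}

```text
time: 16.38
ee_pos: [0.6176, 0.2487, 0.0701]
tool_rot: [[-0.0, 0.993, 0.119], [-0.0, 0.119, -0.993], [-1.0, -0.0, 0.0]]
force: [-0.0, 0.7, 0.2]
opening: 0.0853
```

>>> {"op": "servo_tool", "data": {"steps": [[[0,0,0],[0,0,0],-1],[[-10,0,0],[0,0,0],-1],[[-35,0,0],[0,0,0],-1],[[-80,0,0],[0,0,0],-1],[[-130,0,0],[0,0,0],-1]]}}

```text
time: 17.0
ee_pos: [0.6171, 0.2486, 0.2017]
tool_rot: [[-0.001, 0.993, 0.119], [-0.0, 0.119, -0.993], [-1.0, -0.001, 0.0]]
force: [0.5, -1.0, -0.3]
opening: 0.0854
```

>>> {"op": "servo_tool", "data": {"steps": [[[0,-50,0],[0,0,0],-1],[[0,-100,0],[0,0,0],-1],[[0,-140,0],[0,0,0],-1],[[0,-140,0],[0,0,0],-1],[[0,-140,0],[0,0,0],-1]]}}

```text
time: 17.62
ee_pos: [0.4798, 0.2325, 0.2016]
tool_rot: [[0.003, 0.993, 0.12], [0.001, 0.12, -0.993], [-1.0, 0.003, -0.001]]
force: [0.5, 0.7, 0.7]
opening: 0.085
```

```bash
python3 - <<'E'
from ov import *
ft()
for n in("scene","top"):
    im=viewer.capture(n);cv2.imwrite(f"pics/{n}10.png",im[:,:,::-1])
s=telemetry.read_state();print(s['ee_pos'],s['force'],s['dq'])
cv2.imwrite("pics/f.png",np.hstack([cv2.resize(cv2.imread("pics/scene10.png")[80:400,80:500],(400,305)),cv2.resize(cv2.imread("pics/top10.png")[100:420,80:500],(400,305))]))
E
```

```text
17.625 tool force [-2.4  0.6 -0.7] raw [0.5 0.7 0.7] tq [-0.02  0.01 -0.02] d 169.4 open 0.085
[0.4803 0.2325 0.201 ] [0.437  0.5395 0.1311] [-0.0015  0.0088  0.0036  0.0007  0.0033  0.0012]
```

View pics/scene10.png

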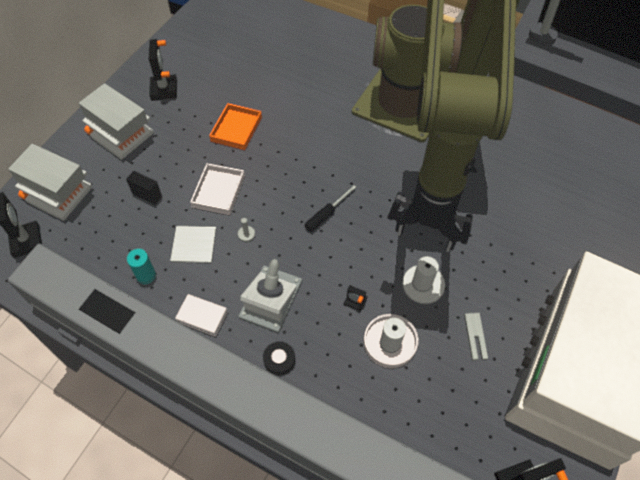

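View pics/top10.png

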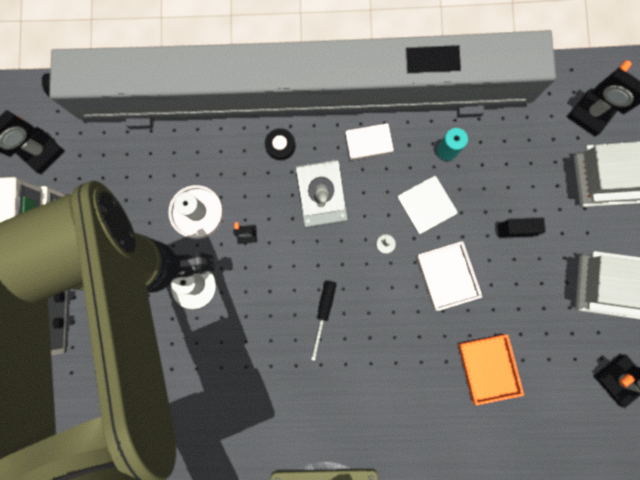

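The sleeve stands upright in the round dish (scene (395,335), top (190,207)). The other sleeve is still on its plate at (427,272) and the bystanders look unmoved. The gripper is clear, about 9 cm above anything.

```bash
python3 -c "
from plant import env
print(env.hand_in())"
```

```text
the job is handed in; nothing more can be done
None
```

The sleeve from the square plate was too tight for the gauge pin, so it now stands upright, closed end up, in the round dish. I handed the job in at about 18 s of robot time; no verdict was reported.

- **Fit test:** The sleeve stopped twice at the step, with its centre about 67.7 mm from the shoulder; the task gives 68 mm for too tight and 40 mm for home. The push along the pin was about 22 N the first time and 33 N the second.
- **Cross-check:** Backed off onto the thin part of the pin, it had about 4 mm of side play in total. That fits the 24 mm bore; the 30 mm bore would have allowed about 10 mm.
- **Placing:** It touched down at the height I had predicted. The last pictures show it upright in the dish. The other sleeve is still on the round plate, and everything else looks unmoved.
- **Disagreements:** The two cameras differed by 1–2 mm on the sleeve and by up to 9 mm in x on the dish centre, which still left wide margin in the dish. The sleeve also brushed the pin lightly (about 5 N sideways) on the way in; I shifted it about 2–3 mm to clear it.

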